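# Set the dough sheeter's roller gap and lay out the wrapper cutters

### The job

Get the dough sheeter and the cutters ready for dumpling wrappers. Lift the steel dust cover off the sheeter's gap dial and stand it on the counter, set the dial's white pointer to the red mark, always finishing with a clockwise (closing) turn so that the play in the screw is taken up in that direction, and then put the cover back, fully down over its two pins. Also lift every cutter that hangs on the peg rail off its peg and stand it upright on the baking tray, setting things down rather than dropping them, and leave the red mark and everything else on the counter as it is.

Things in the scene. Friction and masses are not known exactly. Their poses are not given: they have to be found in the camera images.
- seat (a point): Point on the flat top (deck, 140 mm above the counter) of the gear housing of the white dough sheeter, a fixed machine: the cover's underside centre and the dial's axis belong here. x away from the machine's front, z up. Housing 180 (x) by 135 (y) mm, centred here; rollers run on to y = 255, up to 160 high. Two round-topped pins, diameter 8, 12 high, on the deck at x = +63 and -63, y = 0.
- dial_grip (a point): Middle of the gap dial's black bar grip, on the dial's vertical axis, 34 mm above the deck; under the cover at first. Bar 58 long (x), 16 wide (y), 38 high (8.5 to 46.5 mm above the deck), on a skirt of diameter 68. A white pointer line, 6 wide, marks the bar's -x end.
- pointer_tip (a point): Point 39 mm from the dial's axis in the direction of the dial's white pointer line, 7 mm above the deck; turns with the dial.
- mark_tip (a point): The red set mark: a red tab (8 by 7 mm, 8 high) on the scale round the dial, 39 mm from the dial's axis, 7 mm above the deck. Stiff; it stays where it is and must not be moved.
- set_mark (a joint): Angle of the red set mark on the scale, rad, counter-clockwise seen from above; 0 is towards the machine's -x. It does not change.
- gap_screw (a joint): Angle of the gap screw under the dial (its slotted end shows in the top of the knob), rad, same zero and direction as set_mark, 0 to 4.6. Growing = counter-clockwise = wider roller gap. Friction 0.06 N m; stays where it is left.
- gap_play (a joint): Play (backlash) between dial and screw, rad: how far the dial is ahead of the screw, 0 to 0.35. The pointer's angle is gap_screw + gap_play. Turning clockwise (closing) first uses up the play until this reads 0, then carries the screw along; turning counter-clockwise, until it reads 0.35. Under 0.06 it is taken up for closing.
- cover_grip (a point): Middle of the black handle bar of the steel dust cover: bar 78 long (y), 14 wide (x), 14 high, 83 mm above the cover's underside. Loose hood, 0.3 kg, 98 by 98 by 56 mm, with a flange 164 (x) by 98 (y), 4 thick, that has two 12 mm holes at x = +63 and -63 for the pins; fits either way round. Starts seated over the dial.
- cover_foot (a point): Middle of the cover's underside (cover's axes, z up). Seated, it coincides with seat; on the counter it is at height 0.
- tray: Loose shallow aluminium baking tray, 210 (x) by 300 (y) by 18 mm high, walls and floor 3 mm thick, 0.55 kg; origin in the middle of its underside. Empty at first.
- rail: Fixed steel peg rail; origin on the counter under its bar, midway; x points from the pegs to the bar, bar along y at height 225 mm, posts at y = +170 and -170. Four level pegs, diameter 7, at y = -127.5, -42.5, 42.5, 127.5 reach 82 mm to -x, tips turned up to height 240.5. Cutters hang at x = -48 to -55: raise 16 to 33 mm, then draw 80 mm or more to -x. Foot x = -45 to 30, 14 high.
- cutter_red_grip (a point): Grip point, 60 mm above the lower rim, of the red-handled round cutter (absent: None): diameter 76, 28 high, 90 g, with a strap-arch handle 40 wide (y), 18 deep (x), up to 74 mm above the rim, open inside (34 wide, 42 high). Hangs upright by the arch on a peg that runs through it along x; grip it from above across the 40 mm. z up.
- cutter_green_grip (a point): Grip point, 60 mm above the lower rim, of the green-handled round cutter (absent: None): diameter 70, 28 high, 90 g, with a strap-arch handle 40 wide (y), 18 deep (x), up to 74 mm above the rim, open inside (34 wide, 42 high). Hangs upright by the arch on a peg that runs through it along x; grip it from above across the 40 mm. z up.
- cutter_yellow_grip (a point): Grip point, 60 mm above the lower rim, of the yellow-handled round cutter (absent: None): diameter 64, 28 high, 90 g, with a strap-arch handle 40 wide (y), 18 deep (x), up to 74 mm above the rim, open inside (34 wide, 42 high). Hangs upright by the arch on a peg that runs through it along x; grip it from above across the 40 mm. z up.
- cutter_blue_grip (a point): Grip point, 60 mm above the lower rim, of the blue-handled round cutter (absent: None): diameter 58, 28 high, 90 g, with a strap-arch handle 40 wide (y), 18 deep (x), up to 74 mm above the rim, open inside (34 wide, 42 high). Hangs upright by the arch on a peg that runs through it along x; grip it from above across the 40 mm. z up.
- steamer_pot: Bystander: aluminium steamer pot with lid, diameter 220, height 180 mm; origin at the middle of its underside. Leave it alone.
- striped_bowl: Bystander: ceramic bowl with blue stripes, rim diameter 150, height 70 mm; origin at the middle of its underside. Leave it alone.
- funnel: Bystander: orange plastic funnel standing on its mouth, diameter 112, height 105 mm; origin at the middle of its underside. Leave it alone.
- cork_jar: Bystander: small glass jar with a cork stopper, diameter 66, height 100 mm; origin at the middle of its underside. Leave it alone.
- oil_bottle: Bystander: green oil bottle, diameter 60, height 200 mm; origin at the middle of its underside. Leave it alone.
- flour_tin: Bystander: blue flour tin, diameter 110, height 150 mm; origin at the middle of its underside. Leave it alone.
Mind the look-alikes: they are no part of the job. Leave any purple look-alike of the part that bears cover_grip alone.

How it is judged:
By the outcome, as a careful person would: the job done as asked, in the order asked, and still so for the second after the job is handed in, with the robot touching nothing.
Of cutter_red, cutter_green, cutter_yellow, cutter_blue only 2 to 4 are there at a start; the rules pass over those that are not, and their reading is None.
At some moment in a run one of tray may be knocked a few centimetres aside while the robot is not near it.
It also fails if it takes over 210 s, if anything falls off the work surface, if the arm or the gripper's body presses on something with over 40 N, if the wrist force passes 120 N, or if a joint passes its speed limit or range.

### The arm

A 6-joint arm with a two-finger parallel gripper is mounted at the origin on the work surface. World frame = base frame: x ahead of the robot, y to its left, z up, the work surface at z = 0. Lengths are in m, angles in rad, forces in N, time in s.
With the tool pointing down it reaches from about 0.35 to 0.975 m from the base axis. Payload 17.4 kg.
Tool frame: the origin (TCP) lies midway between the tips of the shut fingers; the grasp point (between the pads) lies 19 mm behind it; z points along the fingers, y is the direction in which the jaws open and shut (so a half turn about z gives the same grasp; the last joint's range is limited). The gripper opens to 85 mm and grips with 20 to 120 N. Pads are 22 mm wide; open, the fingers measure 114 mm over their backs; the gripper's body (76 mm by 85 mm) begins 54 mm behind the grasp point. The pads swing forward as they close: fully open they stand 13 mm farther back than shut.
Start: joints at [-1.344, 0.116, 1.442, -0, 1.584, -0.038], TCP at [0.177, -0.651, 0.231] pointing down, gripper open.
Joint ranges: [-2.83, 2.83], [-0.83, 2.19], [0.07, 2.5], [-1.14, 4.28], [0.01, 3], [-2.97, 2.97]. Speed limits (rad/s): [1.89, 1.89, 2.22, 3.14, 3.14, 3.14].

### API

Orientations are given as a unit quaternion [w, x, y, z].
In Python, from workcell import ctrl gives the robot as it stands. Calls block until the motion is done:
- ctrl.move_pose(position, orientation): joint-space move of the TCP to a pose.
- ctrl.move_l(position, ori=None, speed=0.15): straight line of the TCP; ori=None keeps the orientation; speed is the mean speed in m/s.
- ctrl.move_j(angles): joint-space move.
- ctrl.set_gripper(opening): opening from 0.0 (shut) to 1.0 (fully open); the grip force is fixed at half the most; returns when the fingers have stopped.
- ctrl.hold(seconds).
- ctrl.ik(position, orientation): joint angles nearest the present ones, or None.
- ctrl.get_image(name): name is "side" or "top" or "wrist"; returns (picture, depth): 480x640x3 uint8, blue, green, red; 480x640 float32, m along the optical axis (not along the pixel's ray), 0 where there is no reading.
- ctrl.get_calibration(name): a dict with "fovy" (degrees; the focal length in pixels is half the picture's height over the tangent of half this angle, whatever the lens; pixels are square), "cx", "cy" (the principal point, pixels), "position" and "rotation" of the camera in the world. Camera axes: x right, y down, z forward; pixel columns grow to the right and rows downward; lengths in m; the calibration is good to about 2 mm. The wrist camera is an equidistant fisheye: a pixel r from the principal point sees the ray r / f radians off the axis. A picture is of the moment at which its call begins: read the wrist's pose just before it. get_calibration takes no time and is no camera call; for the wrist camera it gives the pose at the moment of the call.
A pose or a line that the arm cannot do raises ctrl.Unreachable and nothing moves.
- ctrl.finish_job(): hands the job in, once; it reports no verdict.
Trained networks look in the newest picture that a camera, given by its name, has taken for a name from the list of things; names that differ only in an ending like _2 or _b are one class to them, and where a whole thing is asked for, a point or a joint stands for the part that bears it (a point fixed in the world has none). Each returns a list of dicts, best first, with "conf" (0 to 1); they miss things now and then, are a little off and sometimes report something else, mostly with a low value. They report only what shows in the picture. A call takes as long as a camera call. They do not tell look-alikes from the thing itself.
- ctrl.search_frame(target, camera): "point" ([x, y, z] in m, in world coordinates, good to about 4 mm: the middle of the surface that is visible of it).
- ctrl.silhouettes(target, camera): "region" (480x640 bool, what is visible of it).
Readings, each from a call of its own:
- ctrl.current_t(): time.
- ctrl.current_joint_pos(): joint angles.
- ctrl.current_joint_velocities(): joint speeds.
- ctrl.current_tau(): joint torques, N m.
- ctrl.current_ee_pos(): TCP position.
- ctrl.current_eef_rot(): TCP orientation.
- ctrl.current_ft_force(): force on the tool from outside, world axes, zero at the start.
- ctrl.current_torque(): the same for the moment, N m.
- ctrl.current_gripper_width(): opening from 0.0 (shut) to 1.0 (fully open).
Only numpy, scipy, OpenCV 4.12 (cv2) and the standard library are available. Lean on these libraries where they do the work, as an engineer would, in place of code of your own. Each camera call takes 0.05 s, during which the arm holds its last target. There are 200 camera calls.

## Working session

There is one attempt and no reset: what is moved stays moved. The work goes in short steps, each a Python script; the robot and the scene stay as the last script left them, time stands still between calls to the robot, and variables do not carry over. Pictures are saved under pics/ and viewed, about 12 in all and at most 16, crops included, and the job is handed in when it is done.

```bash
ls; mkdir -p pics; cat > h.py <<'E'
import numpy as np, cv2
from workcell import ctrl
from scipy.spatial.transform import Rotation as R
def cloud(cam, depth, cal=None):
    c=cal or ctrl.get_calibration(cam); f=240/np.tan(np.radians(c['fovy'])/2)
    v,u=np.mgrid[0:480,0:640].astype(float); x=(u-c['cx'])/f; y=(v-c['cy'])/f
    if cam=='wrist':
        r=np.hypot(x,y); s=np.where(r>1e-9,np.tan(np.minimum(r,1.5))/np.maximum(r,1e-9),1); x=x*s; y=y*s
    P=np.stack([x*depth,y*depth,depth],-1)
    return P@np.array(c['rotation']).reshape(3,3).T+np.array(c['position'])
def down(yaw):  # tool y (jaw) axis direction at world yaw angle
    # z down; y = (cos,sin,0)
    y=np.array([np.cos(yaw),np.sin(yaw),0]); z=np.array([0,0,-1.]); x=np.cross(y,z)
    q=R.from_matrix(np.stack([x,y,z],1)).as_quat(); return [q[3],q[0],q[1],q[2]]
E
python3 - <<'E'
from h import *
for n in('top','side'):
    im,d=ctrl.get_image(n); cv2.imwrite(f'pics/{n}0.png',im); np.savez(f'{n}0.npz',im=im,d=d)
    c=ctrl.get_calibration(n); print(n,c['fovy'],c['position'])
    for t in ['cover_grip','cover_foot','tray','rail','cutter_red_grip','cutter_green_grip','cutter_yellow_grip','cutter_blue_grip','steamer_pot','striped_bowl','funnel','cork_jar','oil_bottle','flour_tin','dial_grip','mark_tip']:
        print(t,[(np.round(r['point'],3).tolist(),round(r['conf'],2)) for r in ctrl.search_frame(t,n)][:3])
print(ctrl.current_t(), ctrl.current_eef_rot())
E
```

```text
pics
top 44.02002039355115 [ 0.38673507 -0.107953    1.87510832]
cover_grip [([0.451, 0.322, 0.195], 0.65), ([0.223, 0.313, 0.056], 0.63)]
cover_foot [([0.223, 0.313, 0.057], 0.63), ([0.452, 0.325, 0.196], 0.6)]
tray [([0.412, -0.167, 0.002], 0.97)]
rail [([0.634, -0.293, 0.013], 0.63), ([0.784, -0.179, 0.131], 0.46)]
cutter_red_grip [([0.566, -0.315, 0.186], 0.63), ([0.572, 0.097, 0.077], 0.18)]
cutter_green_grip [([0.535, -0.394, 0.185], 0.95), ([0.783, -0.181, 0.129], 0.46)]
cutter_yellow_grip [([0.63, -0.162, 0.183], 0.77)]
cutter_blue_grip [([0.602, -0.242, 0.184], 0.72)]
steamer_pot [([0.762, 0.162, 0.139], 0.71)]
striped_bowl [([0.811, -0.041, 0.027], 0.93), ([0.633, -0.164, 0.188], 0.65)]
funnel [([0.668, 0.021, 0.029], 0.79)]
cork_jar [([0.572, 0.095, 0.077], 0.67), ([0.41, -0.168, -0.0], 0.43)]
oil_bottle [([0.787, -0.182, 0.128], 0.73), ([0.468, 0.471, 0.138], 0.6), ([0.536, -0.39, 0.184], 0.53)]
flour_tin [([0.428, -0.542, 0.148], 0.81)]
dial_grip []
mark_tip []
side 52.88065078481961 [0.10594558 0.87743181 1.01547614]
cover_grip [([0.218, 0.352, 0.054], 0.95), ([0.436, 0.346, 0.197], 0.76)]
cover_foot [([0.429, 0.352, 0.193], 0.95), ([0.22, 0.357, 0.06], 0.66)]
tray [([0.431, 0.353, 0.194], 0.74), ([0.412, -0.16, 0.004], 0.73), ([0.789, -0.163, 0.102], 0.43)]
rail [([0.629, -0.274, 0.011], 0.56)]
cutter_red_grip [([0.562, -0.305, 0.183], 0.75)]
cutter_green_grip [([0.528, -0.388, 0.188], 0.61)]
cutter_yellow_grip [([0.629, -0.156, 0.189], 0.75)]
cutter_blue_grip [([0.598, -0.236, 0.19], 0.8)]
steamer_pot [([0.732, 0.22, 0.138], 0.65), ([0.632, -0.154, 0.19], 0.45)]
striped_bowl [([0.818, -0.076, 0.048], 0.6)]
funnel [([0.664, 0.042, 0.034], 0.8)]
cork_jar [([0.569, 0.124, 0.067], 0.96), ([0.626, -0.156, 0.189], 0.5)]
oil_bottle [([0.786, -0.161, 0.105], 0.85)]
flour_tin [([0.418, -0.511, 0.105], 0.82)]
dial_grip []
mark_tip []
1.7 [ 1.62582972e-06  9.91245213e-01  1.32033813e-01 -8.90712629e-07]
```

View pics/top0.png

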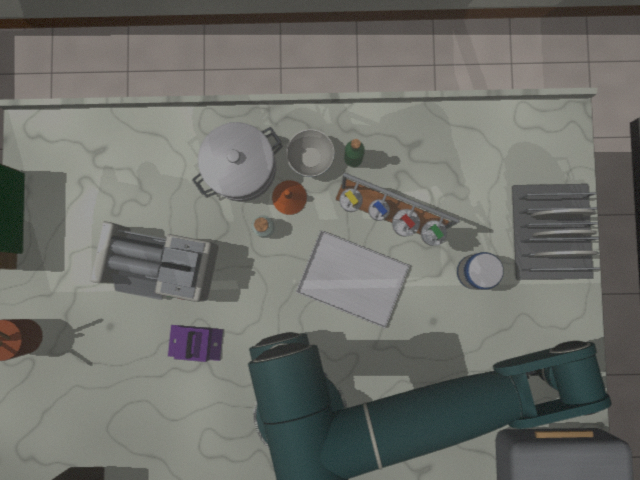

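View pics/side0.png

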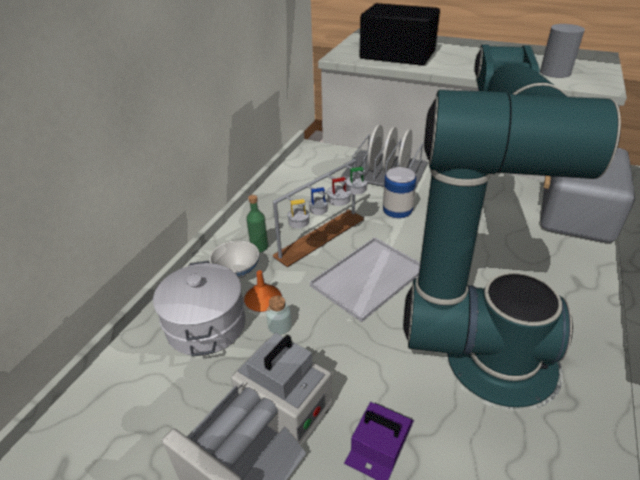

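Both views agree. There are four cutters: yellow (350,200), blue (379,210), red (406,222) and green (433,233). The tray is at (355,280). The steel cover is seated on the sheeter at (178,265) in the top view. The purple look-alike is on the counter at (196,343), with its top only about 0.09 high, so I'll leave it alone. The real cover is steel and its handle is at 0.22 m on the deck.

```bash
cat >> h.py <<'E'
def bar(P, c, zlo, zhi, r=0.08):
    m=(P[...,2]>zlo)&(P[...,2]<zhi)&(np.hypot(P[...,0]-c[0],P[...,1]-c[1])<r)
    q=P[m]; (cx,cy),(w,h),a=cv2.minAreaRect((q[:,:2]*1000).astype(np.float32))
    if w<h: w,h,a=h,w,a+90
    return np.array([cx,cy])/1000,(w,h),(np.radians(a)+np.pi/2)%np.pi-np.pi/2,np.median(q[:,2]),len(q)  # long-axis angle in (-90,90]
def look(name,crop=None):
    cal=ctrl.get_calibration('wrist'); im,d=ctrl.get_image('wrist'); cv2.imwrite(f'pics/{name}.png',im)
    P=cloud('wrist',d,cal); np.savez(f'{name}.npz',im=im,d=d,P=P); return im,P
E
python3 - <<'E'
from h import *
z=np.load('top0.npz'); P=cloud('top',z['d'])
b=bar(P,[.451,.322],.213,.24); print('handle',b)
print('flange/hood',bar(P,[.451,.322],.18,.2))
print('tray',bar(P,[.412,-.167],.012,.025,.2), bar(P,[.412,-.167],-.004,.025,.19)[:3])
hyaw=b[2]; 
ctrl.move_j([0.0,0.1,1.4,0,1.6,0])
p=[b[0][0],b[0][1],0.40]
for yaw in (hyaw+np.pi/2,hyaw-np.pi/2):
    q=ctrl.ik(p,down(yaw)); print(yaw,None if q is None else np.round(q,2))
q=min([q for q in (ctrl.ik(p,down(hyaw+s)) for s in(np.pi/2,-np.pi/2)) if q is not None],key=lambda q:abs(q[5]))
ctrl.move_j(q)
im,P=look('w1')
print(ctrl.get_calibration('wrist')['position'],ctrl.current_ee_pos())
print('handle w',bar(P,b[0],.213,.24)); print('hood w',bar(P,b[0],.19,.205))
print('flange',bar(P,b[0],.13,.147,.11))
print([(np.round(r['point'],3),r['conf']) for r in ctrl.search_frame('cover_grip','wrist')])
E
```

```text
Traceback (most recent call last):
  File "h.py", line 10, in cloud
    return P@np.array(c['rotation']).reshape(3,3).T+np.array(c['position'])
             ~~~~~~~~~~~~~~~~~~~~~~~~~~~~~~~^^^^^
ValueError: cannot reshape array of size 4 into shape (3,3)
```

```bash
sed -i "s/np.array(c\['rotation'\]).reshape(3,3).T/R.from_quat(np.roll(c['rotation'],-1)).as_matrix().T/" h.py
cat > s1.py <<'E'
from h import *
z=np.load('top0.npz'); P=cloud('top',z['d'])
b=bar(P,[.451,.322],.213,.24); print('handle',b)
print('flange/hood',bar(P,[.451,.322],.18,.2))
print('tray',bar(P,[.412,-.167],.012,.025,.2), bar(P,[.412,-.167],-.004,.025,.19)[:3])
hyaw=b[2]; 
ctrl.move_j([0.0,0.1,1.4,0,1.6,0])
p=[b[0][0],b[0][1],0.40]
for yaw in (hyaw+np.pi/2,hyaw-np.pi/2):
    q=ctrl.ik(p,down(yaw)); print(yaw,None if q is None else np.round(q,2))
q=min([q for q in (ctrl.ik(p,down(hyaw+s)) for s in(np.pi/2,-np.pi/2)) if q is not None],key=lambda q:abs(q[5]))
ctrl.move_j(q)
im,P=look('w1')
print(ctrl.get_calibration('wrist')['position'],ctrl.current_ee_pos())
print('handle w',bar(P,b[0],.213,.24)); print('hood w',bar(P,b[0],.19,.205))
print('flange',bar(P,b[0],.13,.147,.11))
print([(np.round(r['point'],3),r['conf']) for r in ctrl.search_frame('cover_grip','wrist')])
E
python3 s1.py
```

```text
handle (array([0.4509574 , 0.32867438]), (80.50051879882812, 13.5809965133667), np.float64(1.355961119029022), np.float64(0.23070815856659843), 145)
flange/hood (array([0.45122241, 0.33034756]), (101.11377716064453, 97.86085510253906), np.float64(1.3610513519785448), np.float64(0.19590022136861185), 801)
tray (array([ 0.41006223, -0.17040434]), (382.0787658691406, 374.62872314453125), np.float64(1.3789872092880104), np.float64(0.014786688049508334), 692) (array([ 0.41190015, -0.16622255]), (378.2940673828125, 377.8771667480469), np.float64(1.568798423345119))
2.9267574458239185 [ 0.58 -0.13  1.42 -0.    1.86 -2.34]
-0.21483520776587461 [ 0.58 -0.13  1.42 -0.    1.86  0.8 ]
[0.46919536 0.40677415 0.54276989] [0.45162234 0.32814223 0.39935679]
handle w (array([0.45213681, 0.33243378]), (77.25148010253906, 13.123308181762695), np.float64(1.357774998047475), np.float64(0.23048378943712783), 1359)
hood w (array([0.45201834, 0.33211197]), (98.59796905517578, 97.95187377929688), np.float64(-0.2142369286269883), np.float64(0.19680371333328436), 8710)
flange (array([0.45639246, 0.35156723]), (181.24891662597656, 171.93667602539062), np.float64(-0.21830597245651973), np.float64(0.14258412115768876), 10126)
[(array([0.457, 0.337, 0.196]), 0.72), (array([0.575, 0.127, 0.06 ]), 0.65), (array([0.236, 0.335, 0.055]), 0.58)]
```

View pics/w1.png

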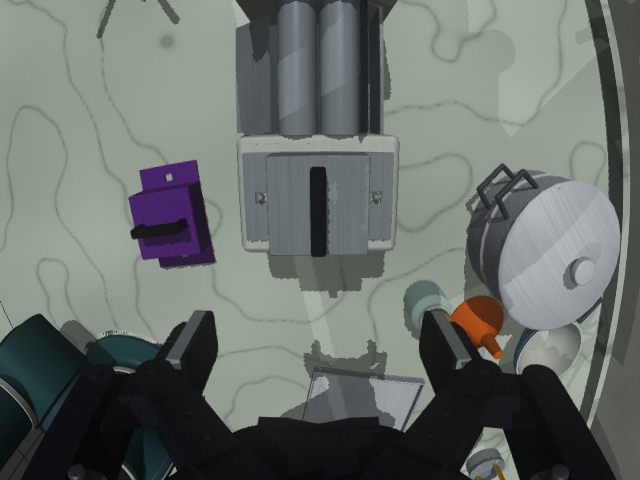

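```bash
cat > s2.py <<'E'
from h import *
o=down(-0.2146); c=[0.4521,0.3323]; zg=0.206
ctrl.set_gripper(0.6)
ctrl.move_l([*c,0.26],o); ctrl.move_l([*c,zg],speed=0.08)
ctrl.set_gripper(0.0); print('w',ctrl.current_gripper_width(),ctrl.current_ft_force())
f0=np.array(ctrl.current_ft_force())
ctrl.move_l([*c,zg+0.03],speed=0.05); print('lift',ctrl.current_ft_force()-f0)
ctrl.move_l([*c,zg+0.13],speed=0.12)
t=[0.40,0.11]
ctrl.move_l([*t,zg+0.13],speed=0.15); ctrl.move_l([*t,zg-0.14+0.02]); 
f1=np.array(ctrl.current_ft_force())
for dz in np.arange(0.016,-0.006,-0.002):
    ctrl.move_l([*t,zg-0.14+dz],speed=0.03); f=np.array(ctrl.current_ft_force())-f1
    if f[2]>2.5: break
print('place dz',dz,f)
ctrl.set_gripper(0.6); p=np.array(ctrl.current_ee_pos()); print(p)
ctrl.move_l([*t,0.20])
ctrl.move_l([0.4521-0.018,0.3323-0.079,0.36],o)
im,P=look('w2'); cv2.imwrite('pics/w2c.png',cv2.resize(im[100:340,190:450],None,fx=2.4,fy=2.4,interpolation=cv2.INTER_CUBIC))
print('dialbar',bar(P,c,.180,.192,.05)); print(ctrl.get_calibration('wrist')['position'])
print('cover',bar(P,t,.05,.06,.1)); 
for n in('dial_grip','mark_tip','pointer_tip'): print(n,[(np.round(r['point'],3),r['conf']) for r in ctrl.search_frame(n,'wrist')])
print(ctrl.current_t())
E
python3 s2.py
```

```text
w 0.15207502577462584 [-0.58325958 -0.33695851  5.65849353]
lift [  1.20135298  -0.11333467 -11.10017424]
place dz 0.0 [-1.73185601 -0.4421839   8.50946697]
[0.3999928  0.11000779 0.06596745]
dialbar (array([0.45195172, 0.33109125]), (58.450347900390625, 16.746164321899414), np.float64(1.0915205412187863), np.float64(0.18735756717633412), 1259)
[0.45149124 0.33153276 0.50305701]
cover (array([0.40026971, 0.10996583]), (98.95612335205078, 98.76856994628906), np.float64(1.351481016285236), np.float64(0.056623243595209094), 4193)
dial_grip [(array([0.454, 0.332, 0.148]), 0.95)]
mark_tip [(array([0.486, 0.308, 0.147]), 0.49)]
pointer_tip [(array([0.454, 0.336, 0.152]), 0.61)]
19.825
```

View pics/w2.png

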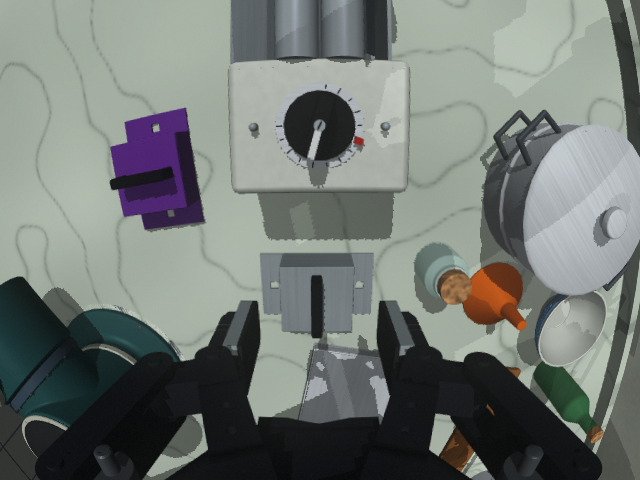

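The pointer runs from (319,126) to (312,158), and the red mark is at (359,142). The mark is about 1.43 rad counter-clockwise of the pointer. So I'll turn counter-clockwise past it, then finish clockwise by more than the play.

```bash
cat > meas.py <<'E'
from h import *
Y=-0.2146; C=np.array([0.452,0.3316])
def wrap(a): return (a+np.pi)%(2*np.pi)-np.pi
def measure(im,P):
    r=np.hypot(P[...,0]-C[0],P[...,1]-C[1]); h=cv2.cvtColor(im,cv2.COLOR_BGR2HSV)
    red=(r<.06)&(r>.025)&(h[...,1]>120)&(h[...,2]>70)&((h[...,0]<10)|(h[...,0]>170))
    m=P[red].mean(0)
    b=bar(P,C,.180,.192,.05); c=b[0]
    wh=(r<.033)&(P[...,2]>.180)&(P[...,2]<.195)&(im.min(-1)>110)&(np.hypot(P[...,0]-c[0],P[...,1]-c[1])>.009)
    q=P[wh]; w=q.mean(0)-[*c,0]
    pa=b[2] if np.cos(b[2]-np.arctan2(w[1],w[0]))>0 else b[2]+np.pi
    top=np.arctan2(*(m[:2]-c)[::-1])
    z0=Y+np.pi
    print('mark',m.round(4),red.sum(),'radius',np.hypot(*(m[:2]-c)).round(4),'white',w.round(4),wh.sum(),'ang',np.arctan2(w[1],w[0]).round(3),'bar',b)
    print('pointer %.3f mark %.3f (machine)  mark-pointer %.3f'%((pa-z0)%(2*np.pi),(top-z0)%(2*np.pi),wrap(top-pa)))
    return pa,wrap(top-pa),c
E
python3 - <<'E'
from meas import *
z=np.load('w2.npz'); measure(z['im'],z['P'])
E
```

```text
mark [0.4855 0.3095 0.1485] 58 radius 0.0399 white [-0.0086 -0.0167  0.1879] 166 ang -2.046 bar (array([0.45195172, 0.33109125]), (58.450347900390625, 16.746164321899414), np.float64(1.0915205412187863), np.float64(0.18735756717633412), 1259)
pointer 1.306 mark 2.786 (machine)  mark-pointer 1.480
```

View pics/w2c.png

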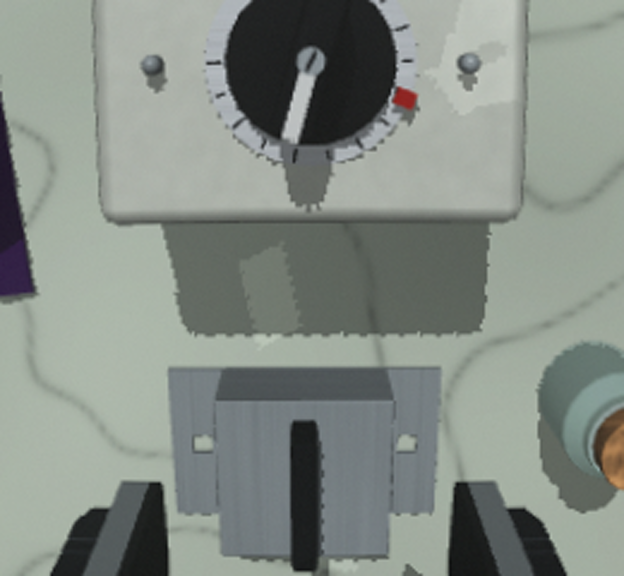

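The crop shows the white pointer pointing to the lower left, the red tab at (405,98) and both pins clear. The numbers agree: the mark's radius is 39.9 mm, and the turn needed is 1.48 rad counter-clockwise.

```bash
cat > s3.py <<'E'
from meas import *
z=np.load('w2.npz'); pa,dlt,c=measure(z['im'],z['P'])
c=np.array([.452,.3314]); o=down(pa+np.pi/2)
if ctrl.ik([*c,.22],o)[5]<-0: o=down(pa-np.pi/2)
q=ctrl.ik([*c,.22],o); print(np.round(q,3))
ctrl.set_gripper(0.6); ctrl.move_pose([*c,.22],o); ctrl.move_l([*c,.159],speed=.08)
ctrl.set_gripper(0); print('w',ctrl.current_gripper_width(),ctrl.current_ft_force())
q=np.array(ctrl.current_joint_pos())
def turn(a):   # +ccw
    n=int(np.ceil(abs(a)/.3))
    for i in range(n):
        q[5]-=a/n; ctrl.move_j(q)
    print('turned',a,'tq',np.round(ctrl.current_torque(),3),np.round(ctrl.current_ft_force(),1))
turn(dlt+0.55); turn(-0.52)
ctrl.set_gripper(0.6); ctrl.move_l([*c,.22]); 
ctrl.move_pose([0.4521-0.018,0.3323-0.079,0.36],down(-0.2146))
im,P=look('w3'); cv2.imwrite('pics/w3c.png',cv2.resize(im[60:200,240:400],None,fx=4,fy=4,interpolation=cv2.INTER_CUBIC))
measure(im,P); print(ctrl.current_t())
E
python3 s3.py
```

```text
mark [0.4855 0.3095 0.1485] 58 radius 0.0399 white [-0.0086 -0.0167  0.1879] 166 ang -2.046 bar (array([0.45195172, 0.33109125]), (58.450347900390625, 16.746164321899414), np.float64(1.0915205412187863), np.float64(0.18735756717633412), 1259)
pointer 1.306 mark 2.786 (machine)  mark-pointer 1.480
[ 0.587 -0.131  1.706 -0.     1.567  1.066]
w 0.1766403568538151 [-1.14179196  0.26132614  5.33248464]
turned 2.029615214016075 tq [-0.532  1.35   0.006] [-7.1 -2.9  4.7]
turned -0.52 tq [-0.271  1.25  -0.042] [-6.1 -1.6  5.2]
mark [0.4855 0.3096 0.1483] 58 radius 0.0399 white [ 0.0162 -0.0097  0.1878] 177 ang -0.538 bar (array([0.45217441, 0.33147662]), (58.68157958984375, 16.263456344604492), np.float64(-0.5545178095380097), np.float64(0.18726757322567084), 1271)
pointer 2.802 mark 2.777 (machine)  mark-pointer -0.025
27.5417
```

View pics/w3c.png

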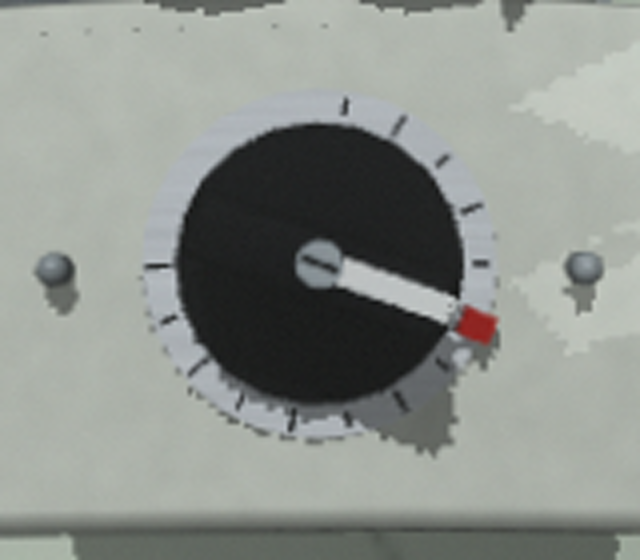

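The picture agrees: the screw slot is in line with the pointer, so the play is taken up. The pointer sits about 0.03 rad counter-clockwise of the red tab. I'll make one small clockwise correction and then refit the cover.

```bash
cat > s4.py <<'E'
from meas import *
z=np.load('w3.npz'); pa,dlt,c=measure(z['im'],z['P'])
c=np.array([.452,.3314]); o=down(pa+np.pi/2)
if abs(ctrl.ik([*c,.22],o)[5])>1.6: o=down(pa-np.pi/2)
ctrl.move_pose([*c,.22],o); ctrl.move_l([*c,.159],speed=.08); ctrl.set_gripper(0)
q=np.array(ctrl.current_joint_pos()); q[5]+=0.032; ctrl.move_j(q); ctrl.hold(.2)
ctrl.set_gripper(0.6); ctrl.move_l([*c,.22]); 
o=down(-0.2146)
ctrl.move_pose([0.4521-0.018,0.3323-0.079,0.36],o)
im,P=look('w4'); measure(im,P); t=[.40,.11]; print('cover',bar(P,t,.05,.06,.1))
cv2.imwrite('pics/w4c.png',cv2.resize(im[60:200,240:400],None,fx=4,fy=4,interpolation=cv2.INTER_CUBIC))
E
python3 s4.py
```

```text
mark [0.4855 0.3096 0.1483] 58 radius 0.0399 white [ 0.0162 -0.0097  0.1878] 177 ang -0.538 bar (array([0.45217441, 0.33147662]), (58.68157958984375, 16.263456344604492), np.float64(-0.5545178095380097), np.float64(0.18726757322567084), 1271)
pointer 2.802 mark 2.777 (machine)  mark-pointer -0.025
mark [0.4855 0.3096 0.1486] 58 radius 0.0397 white [ 0.0158 -0.0103  0.1879] 174 ang -0.576 bar (array([0.45234045, 0.33139883]), (58.51591491699219, 16.356426239013672), np.float64(-0.58902065935664), np.float64(0.18731018427607288), 1267)
pointer 2.767 mark 2.776 (machine)  mark-pointer 0.009
cover (array([0.40064172, 0.11040723]), (98.4633560180664, 98.41156005859375), np.float64(-0.2158135199923148), np.float64(0.0566294235963333), 4184)
```

View pics/w4c.png

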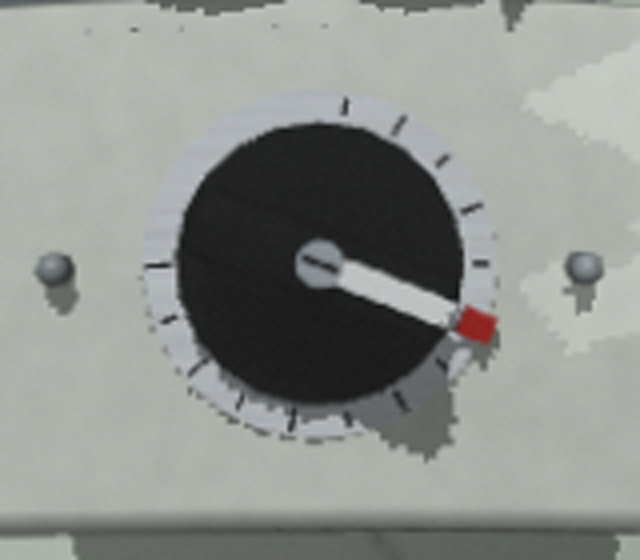

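The pointer is now centred on the red tab (within 0.01 rad) and the slot is still in line with it. I'm putting the cover back by reversing the moves that took it off.

```bash
cat > s5.py <<'E'
from meas import *
o=down(-0.2146); c=[0.4521,0.3323]; t=[.40,.11]; zg=.206
ctrl.move_l([*t,.22],o); ctrl.move_l([*t,zg-.14],speed=.1); ctrl.set_gripper(0); print(ctrl.current_gripper_width())
ctrl.move_l([*t,zg-.14+.02],speed=.05); ctrl.move_l([*t,zg+.13]); ctrl.move_l([*c,zg+.13]); ctrl.move_l([*c,zg+.02],speed=.1)
f1=np.array(ctrl.current_ft_force())
for dz in np.arange(.016,-.005,-.002):
    ctrl.move_l([*c,zg+dz],speed=.03); f=np.array(ctrl.current_ft_force())-f1
    if np.linalg.norm(f)>2.5: print(round(dz,4),f.round(1))
    if f[2]>6: break
ctrl.set_gripper(.6); ctrl.move_l([*c,.27]); ctrl.move_l([0.4521-0.018,0.3323-0.079,0.36])
im,P=look('w5'); print('handle',bar(P,c,.213,.25)); print('hood',bar(P,c,.185,.215))
for s in(1,-1):
    p=np.array(c)+s*.07*np.array([np.cos(-.2146),np.sin(-.2146)]); m=np.hypot(P[...,0]-p[0],P[...,1]-p[1]-0.02)<.012; print('flange z',np.median(P[m][:,2]))
cv2.imwrite('pics/w5c.png',cv2.resize(im[60:200,240:400],None,fx=4,fy=4,interpolation=cv2.INTER_CUBIC)); print(ctrl.current_t())
# tray & cutters by top
im,d=ctrl.get_image('top'); np.savez('top1.npz',im=im,d=d); cv2.imwrite('pics/top1c.png',cv2.resize(im[120:360,240:520],None,fx=2.5,fy=2.5))
for k in('red','green','yellow','blue'): print(k,[(np.round(r['point'],3).tolist(),round(r['conf'],2)) for r in ctrl.search_frame(f'cutter_{k}_grip','top')][:2])
print(ctrl.search_frame('tray','top')[0]['point'])
s=ctrl.silhouettes('tray','top')[0]['region']; P=cloud('top',d); q=P[s]; q=q[q[:,2]<.03]; print('tray',cv2.minAreaRect((q[:,:2]*1000).astype(np.float32)))
E
python3 s5.py
```

```text
0.15188749494391413
0.0 [-0.6  1.9  3.7]
-0.002 [-7.8 -1.8 20.7]
handle (array([0.45237735, 0.33185959]), (78.50080108642578, 13.888762474060059), np.float64(1.3583699482349987), np.float64(0.23062089286057227), 1992)
hood (array([0.45239825, 0.33208594]), (98.7396011352539, 97.5172348022461), np.float64(-0.21691300604835462), np.float64(0.1968496380107796), 11884)
flange z 0.14493922021209674
flange z 0.14475665456472342
45.9083
red [([0.567, -0.317, 0.187], 0.71)]
green [([0.537, -0.392, 0.186], 0.64)]
yellow [([0.636, -0.164, 0.184], 0.79)]
blue [([0.599, -0.244, 0.186], 0.85)]
[0.4519, -0.1573, 0.0009]
tray ((454.4179992675781, -160.96304321289062), (306.926025390625, 216.19834899902344), 67.31737518310547)
```

View pics/w5c.png

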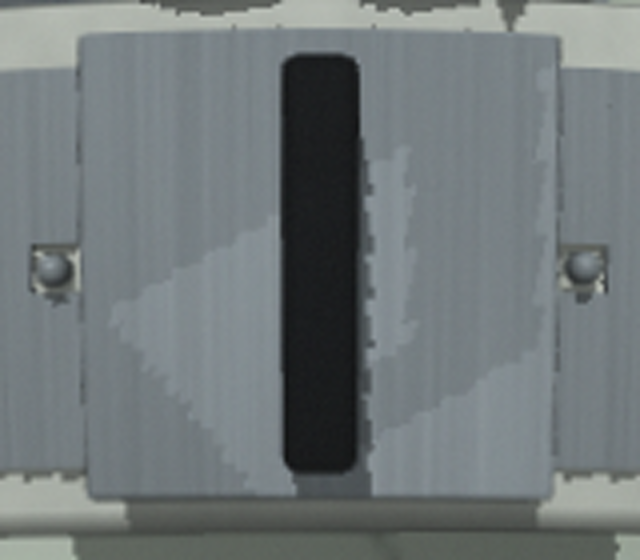

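View pics/top1c.png

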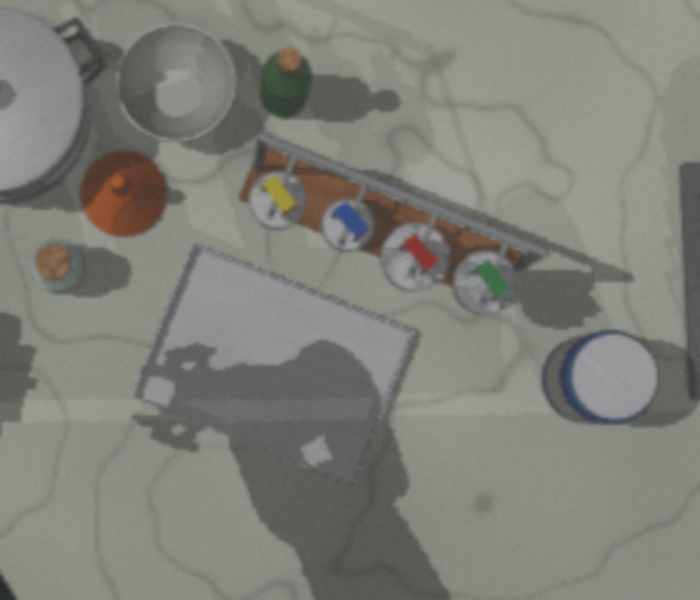

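Both pins show through the flange holes at (55,268) and (583,268). The handle and hood heights match the first reading, so the cover is fully down. The top crop shows that the tray has already been knocked, and its centre is now (0.454,-0.161). Next, a close look at the cutters.

```bash
cat > cut.py <<'E'
from h import *
RY=1.177
HUE={'yellow':(20,35),'blue':(100,130),'red':(0,8),'green':(50,90)}
G0={'red':[.567,-.317],'green':[.537,-.392],'yellow':[.634,-.164],'blue':[.600,-.243]}
def arches(im,P,zlo=.224,zhi=.245,G=G0):
    h=cv2.cvtColor(im,cv2.COLOR_BGR2HSV); out={}
    for k,(a,b) in HUE.items():
        m=(h[...,0]>=a)&(h[...,0]<=b)
        if k=='red': m|=h[...,0]>=172
        m&=(h[...,1]>90)&(P[...,2]>zlo)&(P[...,2]<zhi)&(np.hypot(P[...,0]-G[k][0],P[...,1]-G[k][1])<.04)
        if m.sum()<15: print(k,'few',m.sum()); continue
        q=P[m]; (x,y),(w,hh),ang=cv2.minAreaRect((q[:,:2]*1000).astype(np.float32))
        if w<hh: w,hh,ang=hh,w,ang+90
        out[k]=np.array([x,y])/1000; print(k,out[k].round(4),'size',round(w),round(hh),'ang',round(np.radians(ang)%np.pi,3),'z',np.median(q[:,2]).round(4),m.sum())
    return out
E
cat > s6.py <<'E'
from cut import *
ctrl.set_gripper(.7)
ctrl.move_pose([.58,-.27,.40],down(RY)); print(np.round(ctrl.current_joint_pos(),2))
im,P=look('w6'); o=arches(im,P)
ks=['green','red','blue','yellow']; A=np.array([o[k] for k in ks]); print(np.diff(A,axis=0), [np.hypot(*v) for v in np.diff(A,axis=0)],np.arctan2(*(A[3]-A[0])[::-1]))
E
python3 s6.py
```

```text
[-0.47  0.04  1.25  0.    1.85 -1.65]
yellow [ 0.6362 -0.1643] size 41 19 ang 0.615 z 0.2333 838
blue [ 0.6062 -0.2442] size 41 20 ang 0.687 z 0.2333 956
red [ 0.5681 -0.3202] size 40 21 ang 0.696 z 0.2333 929
green [ 0.5376 -0.3998] size 40 22 ang 0.603 z 0.233 819
[[0.0304588  0.07958533]
 [0.03812701 0.07596944]
 [0.02999615 0.07989104]] [np.float64(0.08521480430125165), np.float64(0.08500014419402233), np.float64(0.08533666909835379)] 1.1742709747449167
```

View pics/w6.png

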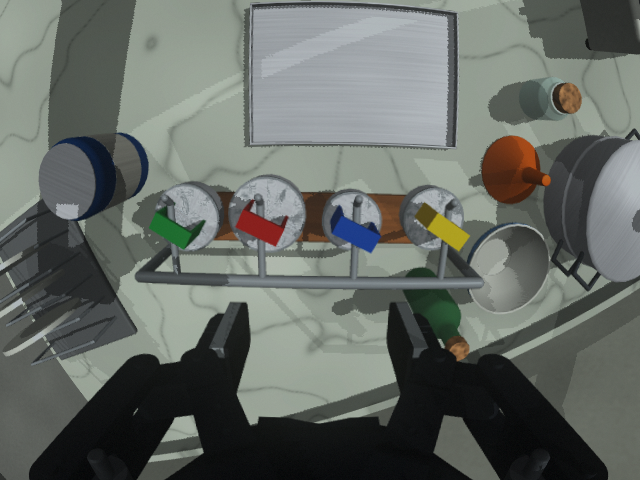

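The arches are turned about 0.5 rad from the rail, so I'll grip each along its own angle and square it up once raised off the peg. The spacing comes out at 85.0 to 85.3 mm, as it should. I'll do green first.

```bash
cat >> cut.py <<'E'
TC=np.array([.4544,-.161]); TA=np.radians(67.3)
tx=np.array([np.sin(TA),-np.cos(TA)]); ty=np.array([np.cos(TA),np.sin(TA)])
def tray_rect(P):
    q=P[(P[...,2]>.010)&(P[...,2]<.024)&(np.hypot(P[...,0]-TC[0],P[...,1]-TC[1])<.25)]
    t=q[:,:2]-TC; q=q[(abs(t@tx)<.13)&(abs(t@ty)<.18)]
    return cv2.minAreaRect((q[:,:2]*1000).astype(np.float32)),len(q)
def rotyaw(dy):
    q=np.array(ctrl.current_joint_pos()); q[5]-=dy; ctrl.move_j(q)
def do(k,c,ang,sx,sy):
    xr=np.array([np.cos(RY-np.pi/2),np.sin(RY-np.pi/2)])
    ctrl.set_gripper(.7); ctrl.move_pose([*c,.28],down(ang)); ctrl.move_l([*c,.200],speed=.1)
    ctrl.set_gripper(0); w=ctrl.current_gripper_width(); f0=np.array(ctrl.current_ft_force())
    ctrl.move_l([*c,.224],speed=.06); print(k,'w',round(w,3),'lift',(ctrl.current_ft_force()-f0).round(2))
    if w<.3: print('MISSED'); return
    rotyaw(RY-ang); d=np.array(c)-.105*xr; ctrl.move_l([*d,.224],speed=.1); print('draw',(ctrl.current_ft_force()-f0).round(2))
    p=TC+sx*tx+sy*ty; ctrl.move_l([*p,.224],speed=.2); ctrl.move_l([*p,.060])
    f1=np.array(ctrl.current_ft_force())
    for z in np.arange(.052,.038,-.002):
        ctrl.move_l([*p,z],speed=.03); f=np.array(ctrl.current_ft_force())-f1
        if f[2]>1.5: break
    print('down z',z.round(4),f.round(1))
    ctrl.set_gripper(.65); ctrl.move_l([*p,.224],speed=.2); print('t',ctrl.current_t(),'cutter at',p.round(3))
E
python3 - <<'E'
from cut import *
P=np.load('w6.npz')['P']; print(tray_rect(P))
do('green',[.5376,-.3998],.603,-.05,-.068)
im,P=look('w7'); print(tray_rect(P)); arches(im,P,.06,.09,{k:TC-.05*tx-.068*ty for k in HUE})
E
```

```text
(((454.6710205078125, -158.61917114257812), (301.4465637207031, 211.16419982910156), 67.19806671142578), 2138)
green w 0.455 lift [-2.24 -0.41 -7.1 ]
draw [-0.62  0.18 -7.25]
down z 0.044 [-5.3  4.8 18.3]
t 58.1583 cutter at [ 0.382 -0.204]
(((454.3333740234375, -158.9244384765625), (300.9286193847656, 211.1050262451172), 67.25012969970703), 3968)
yellow few 0
blue few 0
red few 0
green [ 0.3814 -0.2039] size 39 18 ang 1.185 z 0.0778 1105
```

View pics/w7.png

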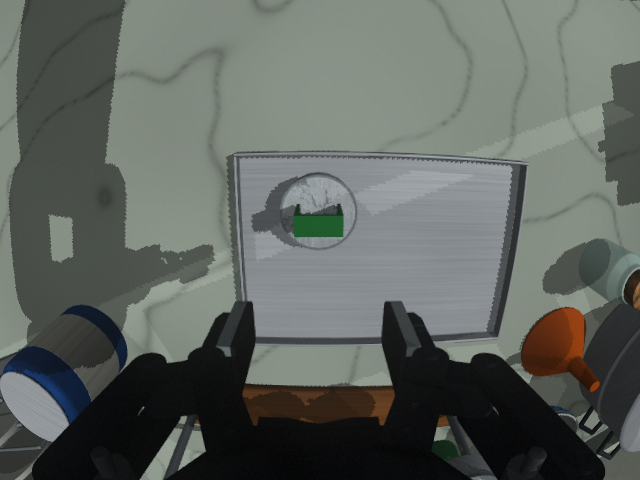

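The green cutter stands upright in the tray's corner at (318,212). The other three go the same way, with finer contact steps.

```bash
sed -i 's/\.4544,-\.161/.4544,-.1588/; s/np.arange(.052,.038,-.002)/np.arange(.048,.040,-.001)/' cut.py
python3 - <<'E'
from cut import *
do('red',[.5681,-.3202],.696,.05,-.068)
do('yellow',[.6362,-.1643],.615,-.05,.068)
im,P=look('w8'); print(tray_rect(P)); 
G=dict(green=TC-.05*tx-.068*ty,red=TC+.05*tx-.068*ty,yellow=TC-.05*tx+.068*ty,blue=TC+.05*tx+.068*ty)
arches(im,P,.06,.09,G)
do('blue',[.6062,-.2442],.687,.05,.068)
ctrl.move_pose([.38,-.16,.40],down(RY)); im,P=look('w9'); print(tray_rect(P)); arches(im,P,.06,.09,G)
for k,g in G.items(): pass
im,d=ctrl.get_image('side'); cv2.imwrite('pics/side9.png',im); print(ctrl.current_t())
E
```

```text
red w 0.454 lift [-1.86 -0.94 -6.67]
draw [-2.01 -0.45 -6.79]
down z 0.045 [-1.2  1.6  6. ]
t 67.1167 cutter at [ 0.474 -0.241]
yellow w 0.461 lift [-0.9  -0.21 -7.36]
draw [-0.55 -0.14 -5.7 ]
down z 0.045 [-1.3  0.8  7.6]
t 76.3417 cutter at [ 0.435 -0.077]
(((454.1326904296875, -159.384033203125), (301.20123291015625, 211.3485565185547), 67.09375762939453), 4524)
yellow [ 0.4348 -0.0762] size 40 19 ang 1.185 z 0.0778 1168
blue few 0
red [ 0.4739 -0.2399] size 41 20 ang 1.183 z 0.0775 838
green [ 0.3817 -0.2033] size 42 18 ang 1.18 z 0.0775 1029
blue w 0.457 lift [-2.6  -0.5  -6.23]
draw [-0.37 -0.88 -5.49]
down z 0.045 [-1.9  0.6  6.1]
t 85.6333 cutter at [ 0.527 -0.115]
(((454.3570556640625, -158.97384643554688), (301.3384094238281, 211.47308349609375), 67.17874908447266), 2345)
yellow [ 0.4348 -0.0757] size 41 19 ang 1.154 z 0.0778 464
blue [ 0.5268 -0.1147] size 40 19 ang 1.167 z 0.0778 405
red [ 0.4733 -0.2397] size 40 18 ang 1.182 z 0.0776 388
green [ 0.3815 -0.2035] size 40 19 ang 1.184 z 0.0778 446
86.6583
```

View pics/w9.png

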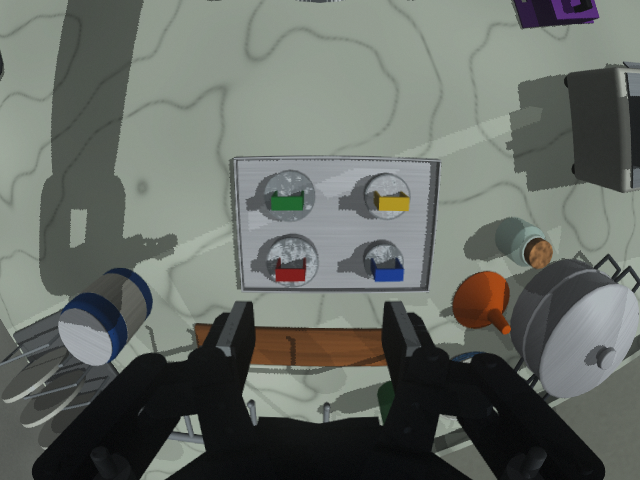

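View pics/side9.png

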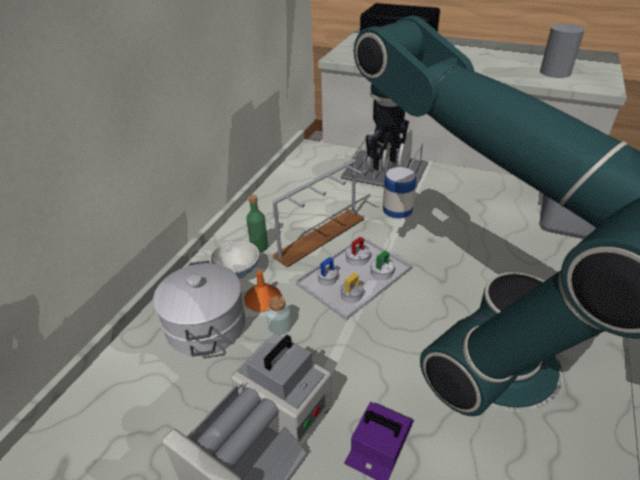

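All four cutters stand upright on the tray, with their arch tops at 0.078 m (3 + 74 mm expected). The pegs are empty, the cover is seated, the bystanders are in place and the gripper is clear of everything. I'm handing the job in.

```bash
python3 -c "
from workcell import ctrl
print(ctrl.finish_job(), ctrl.current_t())"
```

```text
the job is handed in; nothing more can be done
the job is handed in; nothing more can be done
```

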